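# Step a push-to-turn decade dial four clicks and enter it

## Task

On the blue instrument box, push the round dial down just far enough to unlock it, turn it exactly four clicks clockwise, and let it spring back up into its lock; never drive it down onto its bottom stop. Then press the green button fully down and let go. Leave the tape, the solder spool and the screwdriver where they are.

Things in the scene. Friction and masses are not known exactly. Their poses are not given: they have to be found in the camera images.
- decade_box: Blue instrument box with an aluminium panel on top, fixed to the desk: 116 (its x) x 170 (its y) x 62 mm high. Origin: centre of its underside; z up; at yaw 0 its x points away from the robot. Panel face at z = 62 mm. A red and a black binding post stand 16 mm above the panel at x +40, y -30 and -68 mm.
- dial_axis (a point): Fixed point on the panel face (x 0, y +30, z 62 mm of the box) on the dial's upright axis. Dial: flat grey skirt, 64 mm across, 4 mm thick, and on it a ribbed black grip, 40 mm across, 5 mm high, bright cap, red pointer. Its height is not measured and varies: at rest the skirt's top is 9 to 35 mm above this point. Fingertips can push on the skirt beside the grip while they hold the grip firmly.
- dial (a joint): Angle of the dial, rad, growing clockwise from above; 0 at the start (play 0.02). Clicks are 0.349 rad (20 degrees) apart, notches of about 0.15 N m that centre the dial. Locked until pushed down 2.2 mm from rest against a spring of 4 N + 6 N/mm (17 N; hold 20 to 24 N while turning; bottom stop at 4 mm, 28 N). Let go, it springs up and locks in its click.
- enter_button_top (a point): Centre of the top of the green push button (26 mm in diameter), on the panel at x -10, y -54 mm of the box; moves down 6 mm when fully pressed, against a spring of about 5 N.
- enter_button (a joint): Travel of the green button, m: 0 up, 0.006 fully down; springs back.
- masking_tape: Roll of cream masking tape lying flat near the box, 109 mm across, 24 mm high, bystander; origin centre of its underside.
- solder_spool: Small spool of solder with dark flanges, standing near the box, 52 mm across, 35 mm high, bystander; origin centre of its underside.
- driver_blue: Blue screwdriver lying near the box, 170 mm long, 20 mm thick, bystander; origin centre of its underside.

How it is judged:
By the outcome, as a careful person would: the job done as asked, in the order asked, and still so for the second after the job is handed in, with the robot touching nothing.
It also fails if it takes over 58 s, if anything falls off the work surface, if the arm or the gripper's body presses on something with over 40 N, if the wrist force passes 120 N, or if a joint passes its speed limit or range.

## Robot

A 6-joint arm with a two-finger parallel gripper is mounted at the origin on a cart in front of the work surface, level with it; the furniture and walls round the work are solid. World frame = base frame: x ahead of the robot, y to its left, z up, the work surface at z = 0. Lengths are in m, angles in rad, forces in N, time in s.
With the tool pointing down it reaches from about 0.35 to 0.975 m from the base axis. Payload 17.4 kg.
Tool frame: the origin (TCP) lies midway between the tips of the shut fingers; the grasp point (between the pads) lies 19 mm behind it; z points along the fingers, y is the line along which they close (so a half turn about z gives the same grasp; the last joint's range is limited). The gripper opens to 85 mm and grips with 20 to 120 N. Pads are 22 mm wide; open, the fingers measure 114 mm over their backs; the gripper's body (76 mm by 85 mm) begins 54 mm behind the grasp point. The pads swing forward as they close: fully open they stand 13 mm farther back than shut.
Start: joints at [-1.223, 0.116, 1.442, -0, 1.584, -0.038], TCP at [0.254, -0.625, 0.231] pointing down, gripper open.
Joint ranges: [-2.83, 2.83], [-0.83, 2.19], [0.07, 2.5], [-1.14, 4.28], [0.01, 3], [-2.97, 2.97]. Speed limits (rad/s): [1.89, 1.89, 2.22, 3.14, 3.14, 3.14].

## Interface

Orientations are given as a 3x3 rotation matrix whose columns are the frame's x, y, z axes.
In Python, from workcell import manip, vision gives the robot as it stands. The module is installed in compiled form; this text tells all that it offers.
- The arm moves only by the tool servo_tool, never from a script. Its argument "rows" is one flat list of numbers, 7 for each row, row after row: the shift along the tool's x, y, z each as a share of 0.1 m, from -1 to 1, then the turn, a rotation vector about the tool's x, y, z each as a share of 90 degrees, from -1 to 1, then the closure, from 0 (fully open) to 1 (shut). In form: [tx, ty, tz, ax, ay, az, jaw, tx, ty, tz, ax, ay, az, jaw, ...]. A call has exactly 10 rows; each row is the pose to reach, as a shift and turn from the pose commanded when the call began, along the tool's axes at that moment; what a row does not reach only later rows make up. A row lasts 1/8 s, in which the tool goes at most 62.5 mm and 10.7 degrees, less where a joint would pass 70% of its speed; a pose out of reach is approached as far as the arm can. A call with a number of a shift or a turn outside -1 to 1 is refused whole. A call with a gripper value outside its range is refused whole. The fingers move at their own pace and stop on an object; "squeeze" is the grip in N (left out, the last holds). Time passes only in rows, so rows that repeat a pose let the fingers close, or fill a call up. It gives the time, the measured TCP pose, the force, the opening and the grip force at its end, in the units of the state.
- manip.get_obs(): the state, without advancing time (a new reading comes with each control period).
- vision.capture(name): name is "scene" or "side" or "wrist"; returns (picture, depth): 420x560x3 uint8, blue, green, red; 420x560 float32, m along the optical axis (not along the pixel's ray), 0 where there is no reading.
- vision.camera_info(name): a dict with "camera_matrix" (3x3 intrinsics, pixels), "k1" (the pictures are not rectified: a ray, as slopes to the right and down, at radius r is drawn at 1 + k1 r^2 times it, then the intrinsics apply), "pose" (4x4, takes a point from camera to world coordinates). Camera axes: x right, y down, z forward; pixel columns grow to the right and rows downward; lengths in m; the calibration is good to about 2 mm. A picture is of the moment at which its call begins: read the wrist's pose just before it. camera_info takes no time and is no camera call; for the wrist camera it gives the pose at the moment of the call.
- manip.hand_in(): hands the job in; it is judged then, once.
The state is a dict: "time": time; "joints": joint angles; "joint_vel": joint speeds; "tau": joint torques, N m; "position": TCP position; "ee_rot": TCP orientation; "contact_force": force on the tool from outside, world axes, zero at the start; "ft_torque": the same for the moment, N m; "gripper_width": opening from 0.0 (shut) to 1.0 (fully open); "finger_force": force on a finger pad.
Only numpy, scipy, OpenCV 4.12 (cv2) and the standard library are available. Lean on these libraries where they do the work, as an engineer would, in place of code of your own. Each camera call takes 0.05 s, during which the arm holds its last target. There are 200 camera calls.

## Working session

There is one attempt and no reset: what is moved stays moved. The work goes in short steps, Python scripts to look and compute and a tool call to move; the robot and the scene stay as the last step left them, time stands still between calls to the robot, and variables do not carry over. Pictures are saved under pics/ and viewed, at most 10 in all, crops included, and the job is handed in when it is done.

Besides the shell and the picture viewer there is one more tool, called after "Emit:" in YAML: its name, and indented under it one key for each argument. servo_tool: Moves the arm, as the interface text tells. Its arguments: {"type":"object","properties":{"rows":{"type":"array","items":{"type":"number","minimum":-1,"maximum":1}},"squeeze":{"type":"number"}},"required":["rows"]}

```bash
mkdir -p pics
cat > h.py <<'E'
import numpy as np, cv2
from workcell import manip, vision
def cloud(name):
    info=vision.camera_info(name); im,d=vision.capture(name)
    K=np.array(info["camera_matrix"]);T=np.array(info["pose"])
    h,w=d.shape;u,v=np.meshgrid(np.arange(w),np.arange(h))
    p=cv2.undistortPoints(np.stack([u,v],-1).reshape(-1,1,2).astype(float),K,np.array([info["k1"],0,0,0,0.])).reshape(h,w,2)
    P=np.dstack([p*d[...,None],d])@T[:3,:3].T+T[:3,3]
    P[d<=0]=np.nan
    return im,d,P
E
python3 - <<'E'
from h import *
o=manip.get_obs();print({k:np.round(v,3).tolist() for k,v in o.items()})
ims=[]
for n in ["scene","side"]:
    im,d,P=cloud(n);np.savez("pics/%s.npz"%n,im=im,P=P);ims.append(im);print(n,np.round(vision.camera_info(n)["pose"],3).tolist(),vision.camera_info(n)["k1"])
    cv2.imwrite("pics/%s0.png"%n,im)
E
```

```text
{'time': 0.0, 'joints': [-1.223, 0.116, 1.442, 0.0, 1.584, -0.038], 'joint_vel': [0.001, -0.002, -0.001, -0.0, -0.0, -0.001], 'tau': [0.005, -73.198, -63.248, 0.0, 0.006, -0.0], 'position': [0.254, -0.625, 0.231], 'ee_rot': [[0.926, 0.376, -0.0], [0.376, -0.926, 0.001], [0.0, -0.001, -1.0]], 'contact_force': [-0.663, -0.772, 0.113], 'ft_torque': [0.016, -0.067, -0.038], 'finger_force': 0.0, 'gripper_width': 1.001}
scene [[-0.678, -0.423, 0.601, -0.043], [-0.735, 0.387, -0.557, 0.526], [0.004, -0.819, -0.573, 0.589], [0.0, 0.0, 0.0, 1.0]] 0.01910186387174819
side [[1.0, 0.024, 0.003, 0.446], [0.01, -0.553, 0.833, -0.812], [0.022, -0.833, -0.553, 0.667], [0.0, 0.0, 0.0, 1.0]] -0.1582601259855345
```

View pics/scene0.png

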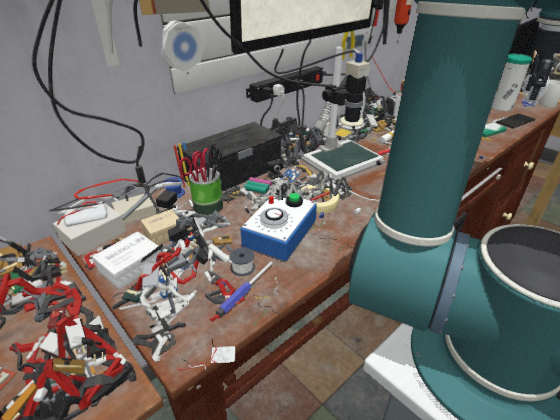

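View pics/side0.png

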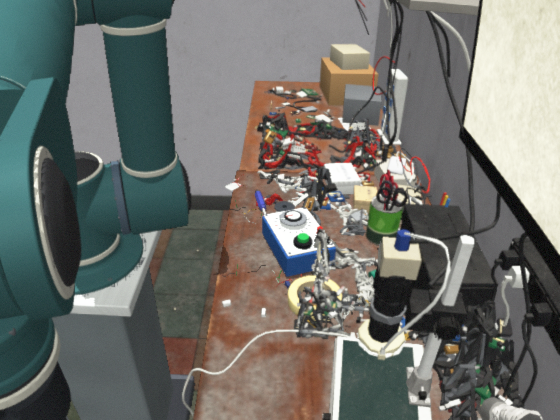

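The scene view shows the box at about (280,227), with the dial at (273,217), the button at (295,199) and the spool at (242,262). The side view shows the dial at (293,217), the button at (303,241) and the tape at (312,295). Next I fit the panel and the dial heights.

Run:
```python
from h import *
for n,roi in [("scene",(190,265,235,325)),("side",(200,280,255,335))]:
    z=np.load("pics/%s.npz"%n);P=z["P"];im=z["im"]
    a,b,c,d=roi;p=P[a:b,c:d].reshape(-1,3);col=im[a:b,c:d].reshape(-1,3).astype(int)
    k=np.isfinite(p[:,0]);p=p[k];col=col[k]
    hsv=cv2.cvtColor(col.astype(np.uint8)[None],cv2.COLOR_BGR2HSV)[0].astype(int)
    g=(hsv[:,0]>45)&(hsv[:,0]<85)&(hsv[:,1]>120)
    print(n,"green",g.sum(),np.round(np.median(p[g],0),4),np.round(p[g].max(0),4))
    bl=(hsv[:,0]>100)&(hsv[:,0]<125)&(hsv[:,1]>150)&(p[:,2]>.01)&(p[:,2]<.07)
    print("blue z",np.round(np.percentile(p[bl,2],[2,98]),4))
    q=np.r_[p[bl],p[(p[:,2]>.05)&(p[:,2]<.075)]]
    r=cv2.minAreaRect(q[:,:2].astype(np.float32));print("rect",r)
    print("hist z",[(round(float(e),3),int(m)) for m,e in zip(*np.histogram(p[:,2],np.arange(.05,.13,.003)))])
    np.save("pics/%s_p.npy"%n,p)
    z0=p[p[:,2]>.072]; print("raised med",np.round(np.median(z0,0),4))
S=np.load("pics/scene.npz")["im"];T=np.load("pics/side.npz")["im"]
A=cv2.resize(S[185:275,225:325],None,fx=4,fy=4,interpolation=2);B=cv2.resize(T[195:285,250:350],None,fx=4,fy=4,interpolation=2)
cv2.imwrite("pics/crop1.png",np.hstack([A,B]))
```

```text
scene green 117 [ 0.5012 -0.0153  0.0782] [ 0.6869 -0.0021  0.0856]
blue z [0.0112 0.0568]
rect ((0.49794524908065796, 0.03242156654596329), (0.12459561973810196, 0.19170114398002625), 20.969402313232422)
hist z [(0.05, 92), (0.053, 123), (0.056, 179), (0.059, 942), (0.062, 367), (0.065, 55), (0.068, 62), (0.071, 111), (0.074, 228), (0.077, 84), (0.08, 182), (0.083, 40), (0.086, 1), (0.089, 0), (0.092, 0), (0.095, 0), (0.098, 0), (0.101, 0), (0.104, 0), (0.107, 0), (0.11, 0), (0.113, 0), (0.116, 0), (0.119, 0), (0.122, 0), (0.125, 0)]
raised med [0.4877 0.0579 0.0769]
side green 96 [ 0.5028 -0.025   0.0823] [ 0.5141 -0.0108  0.0874]
blue z [0.0116 0.0574]
rect ((0.4896651804447174, 0.08010701090097427), (0.2905249297618866, 0.1989690661430359), 87.12964630126953)
hist z [(0.05, 81), (0.053, 138), (0.056, 171), (0.059, 759), (0.062, 457), (0.065, 52), (0.068, 53), (0.071, 115), (0.074, 197), (0.077, 127), (0.08, 164), (0.083, 77), (0.086, 21), (0.089, 22), (0.092, 26), (0.095, 22), (0.098, 18), (0.101, 3), (0.104, 0), (0.107, 0), (0.11, 0), (0.113, 0), (0.116, 0), (0.119, 0), (0.122, 0), (0.125, 0)]
raised med [ 0.5013 -0.0094  0.079 ]
```

View pics/crop1.png

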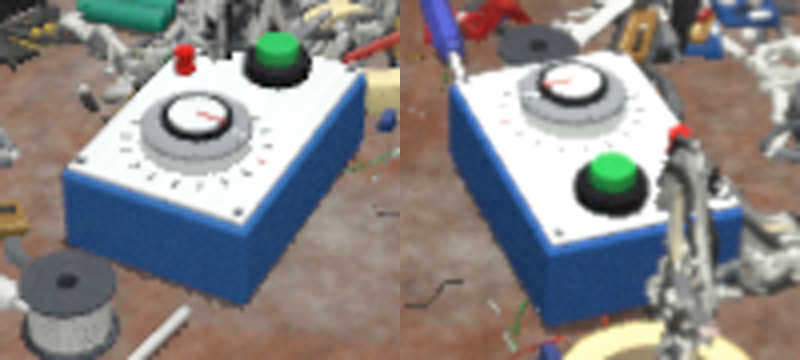

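Run:
```python
from h import *
for n in ["scene","side"]:
    P=np.load("pics/%s.npz"%n)["P"].reshape(-1,3);P=P[np.isfinite(P[:,0])]
    for y in np.arange(-.7,.3,.1):
        s=P[(P[:,1]>y)&(P[:,1]<y+.1)&(P[:,0]>.3)&(P[:,0]<.75)]
        print(n,round(y,1),[ (round(float(x),2),round(float(np.percentile(s[(s[:,0]>x)&(s[:,0]<x+.1),2],99)),3)) for x in np.arange(.3,.7,.1) if ((s[:,0]>x)&(s[:,0]<x+.1)).sum()>5])
    d=P[(np.hypot(P[:,0]-.487,P[:,1]-.058)<.04)&(P[:,2]>.066)]
    for _ in range(3):
        pass
    print("dial",np.round(np.percentile(d[:,2],[5,25,50,75,90,97]),4))
    s=d[(d[:,2]>.079)];print("cap c",np.round((s.min(0)+s.max(0))/2,4),np.round(np.ptp(s,0),4), np.round(np.median(s,0),4))
```

```text
scene -0.7 [(0.3, 0.003), (0.6, 0.043)]
scene -0.6 [(0.3, 0.001), (0.4, -0.765), (0.5, 0.012), (0.6, 0.068)]
scene -0.5 [(0.3, -0.764), (0.4, -0.765), (0.5, 0.03), (0.6, 0.03)]
scene -0.4 [(0.3, -0.768), (0.4, 0.001), (0.5, 0.318), (0.6, 0.332)]
scene -0.3 [(0.3, -0.002), (0.4, 0.033), (0.5, 0.045), (0.6, 0.238)]
scene -0.2 [(0.3, 0.001), (0.4, 0.046), (0.5, 0.065), (0.6, 0.049)]
scene -0.1 [(0.3, 0.002), (0.4, 0.082), (0.5, 0.098), (0.6, 0.026)]
scene -0.0 [(0.3, 0.002), (0.4, 0.082), (0.5, 0.077), (0.6, 0.16)]
scene 0.1 [(0.3, 0.002), (0.4, 0.062), (0.5, 0.062), (0.6, 0.159)]
scene 0.2 [(0.3, 0.018), (0.4, 0.036), (0.5, 0.112), (0.6, 0.116)]
dial [0.0742 0.0758 0.0774 0.0811 0.082  0.0827]
cap c [0.4807 0.0671 0.0813] [0.0402 0.0417 0.0044] [0.4804 0.0679 0.0813]
side -0.7 [(0.3, 0.573)]
side -0.6 [(0.3, 0.572)]
side -0.5 [(0.3, 0.002), (0.4, 0.002), (0.5, 0.032), (0.6, 0.293)]
side -0.4 [(0.3, 0.016), (0.4, 0.002), (0.5, 0.316), (0.6, 0.335)]
side -0.3 [(0.3, 0.015), (0.4, 0.031), (0.5, 0.052), (0.6, 0.031)]
side -0.2 [(0.3, 0.01), (0.4, 0.046), (0.5, 0.065), (0.6, 0.019)]
side -0.1 [(0.3, 0.002), (0.4, 0.083), (0.5, 0.098), (0.6, 0.029)]
side -0.0 [(0.3, 0.002), (0.4, 0.083), (0.5, 0.079), (0.6, 0.557)]
side 0.1 [(0.3, 0.003), (0.4, 0.063), (0.5, 0.063), (0.6, 0.545)]
side 0.2 [(0.3, 0.018), (0.4, 0.036), (0.5, 0.113), (0.6, 0.113)]
dial [0.074  0.0759 0.0775 0.081  0.082  0.083 ]
cap c [0.4809 0.0637 0.0817] [0.0458 0.0428 0.005 ] [0.4829 0.0631 0.0814]
```

Emit:
servo_tool:
  rows: [0.05,-0.08,0,0,0,0,0,0.13,-0.19,0,0,0,0,0,0.21,-0.3,0,0,0,0,0,0.28,-0.4,0,0,0,0,0,0.35,-0.5,0,0,0,0,0,0.42,-0.6,0,0,0,0,0,0.49,-0.7,0,0,0,0,0,0.56,-0.8,0,0,0,0,0,0.63,-0.9,0,0,0,0,0,0.7,-1,0,0,0,0,0]

```text
time: 1.35
position: [0.2814, -0.5056, 0.2313]
ee_rot: [[0.927, 0.376, 0.0], [0.376, -0.927, -0.0], [0.0, 0.0, -1.0]]
contact_force: [-0.1, -0.7, 0.4]
gripper_width: 1.002
finger_force: 0.0
```

Emit:
servo_tool:
  rows: [0.07,-0.1,0,0,0,0,0,0.14,-0.2,0,0,0,0,0,0.21,-0.3,0,0,0,0,0,0.28,-0.4,0,0,0,0,0,0.35,-0.5,0,0,0,0,0,0.42,-0.6,0,0,0,0,0,0.49,-0.7,0,0,0,0,0,0.56,-0.8,0,0,0,0,0,0.63,-0.9,0,0,0,0,0,0.7,-1,0,0,0,0,0]

```text
time: 2.6
position: [0.3086, -0.3866, 0.2313]
ee_rot: [[0.927, 0.376, 0.0], [0.376, -0.927, 0.0], [0.0, 0.0, -1.0]]
contact_force: [-0.5, 0.3, -0.9]
gripper_width: 1.0
finger_force: 0.0
```

Emit:
servo_tool:
  rows: [0.07,-0.1,0,0,0,0,0,0.14,-0.2,0,0,0,0,0,0.21,-0.3,0,0,0,0,0,0.28,-0.4,0,0,0,0,0,0.35,-0.5,0,0,0,0,0,0.42,-0.6,0,0,0,0,0,0.49,-0.7,0,0,0,0,0,0.56,-0.8,0,0,0,0,0,0.63,-0.9,0,0,0,0,0,0.7,-1,0,0,0,0,0]

```text
time: 3.85
position: [0.3358, -0.2676, 0.2313]
ee_rot: [[0.927, 0.376, 0.0], [0.376, -0.927, 0.0], [0.0, 0.0, -1.0]]
contact_force: [-0.2, 0.3, -0.5]
gripper_width: 1.002
finger_force: 0.0
```

Emit:
servo_tool:
  rows: [0.07,-0.1,0,0,0,0,0,0.14,-0.2,0,0,0,0,0,0.21,-0.3,0,0,0,0,0,0.28,-0.4,0,0,0,0,0,0.35,-0.5,0,0,0,0,0,0.42,-0.6,0,0,0,0,0,0.49,-0.7,0,0,0,0,0,0.56,-0.8,0,0,0,0,0,0.63,-0.9,0,0,0,0,0,0.7,-1,0,0,0,0,0]

```text
time: 5.1
position: [0.3631, -0.1486, 0.2313]
ee_rot: [[0.927, 0.376, -0.0], [0.376, -0.927, 0.0], [-0.0, -0.0, -1.0]]
contact_force: [0.3, -0.5, 0.1]
gripper_width: 0.998
finger_force: 0.0
```

Emit:
servo_tool:
  rows: [0.1,-0.08,0,0,0,0,0.1,0.2,-0.15,0,0,0,0,0.2,0.3,-0.23,0,0,0,0,0.3,0.4,-0.3,0,0,0,0,0.3,0.5,-0.4,0,0,0,0,0.3,0.6,-0.48,0,0,0,0,0.3,0.7,-0.56,0,0,0,0,0.3,0.8,-0.64,0,0,0,0,0.3,0.88,-0.7,0,0,0,0,0.3,0.95,-0.77,0,0,0,0,0.3]

```text
time: 6.35
position: [0.4222, -0.0418, 0.2312]
ee_rot: [[0.927, 0.376, -0.0], [0.376, -0.927, -0.0], [-0.0, -0.0, -1.0]]
contact_force: [0.1, 0.2, -0.4]
gripper_width: 0.7
finger_force: 0.0
```

Run:
```python
from h import *
o=manip.get_obs();print({k:np.round(v,4).tolist() for k,v in o.items() if k in("time","joints","position","ee_rot","contact_force","gripper_width")})
im,d,P=cloud("wrist");np.savez("pics/w1.npz",im=im,P=P);cv2.imwrite("pics/w1.png",im)
```

```text
{'time': 6.35, 'joints': [-0.1588, -0.4533, 1.9415, -0.0, 1.6536, 1.0262], 'position': [0.4222, -0.0418, 0.2312], 'ee_rot': [[0.9265, 0.3763, -0.0002], [0.3763, -0.9265, -0.0], [-0.0002, -0.0001, -1.0]], 'contact_force': [0.0923, 0.2293, -0.3602], 'gripper_width': 0.6997}
```

View pics/w1.png

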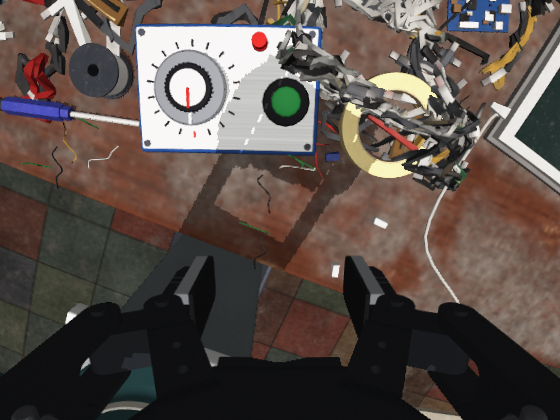

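The wrist view shows the dial grip centred at about (188,88), the button at (286,101) and the red post at (260,41). I refine the positions from this picture.

Run:
```python
from h import *
z=np.load("pics/w1.npz");im=z["im"];P=z["P"]
hsv=cv2.cvtColor(im,cv2.COLOR_BGR2HSV)
pan=((P[...,2]>.055)&(P[...,2]<.069)).astype(np.uint8)
def zc(m):
    q=P[m>0];return np.round(np.median(q,0),4),np.round((np.percentile(q,1,0)+np.percentile(q,99,0))/2,4),len(q)
R=np.zeros(im.shape[:2],np.uint8)
a=R.copy();cv2.circle(a,(188,88),55,1,-1)
D=P[...,2]
grip=a*((D>.0785)&(D<.09)); print("grip",zc(grip))
dial=a*((D>.0705)&(D<.09)); print("dial",zc(dial))
(c,r)=cv2.minEnclosingCircle(np.argwhere(grip)[:,::-1].astype(np.float32));print(c,r)
(c2,r)=cv2.minEnclosingCircle(np.argwhere(dial)[:,::-1].astype(np.float32));print(c2,r)
print("z skirt",np.round(np.median(D[(a>0)&(D>.0705)&(D<.0785)]),4),"z grip",np.round(np.median(D[grip>0]),4),"panel",np.round(np.median(D[pan>0]),4))
g=((hsv[...,0]>45)&(hsv[...,0]<85)&(hsv[...,1]>100)).astype(np.uint8)
b=R.copy();cv2.circle(b,(286,101),25,1,-1);print("button",zc(g*b))
rr=((hsv[...,0]<8)&(hsv[...,1]>150)).astype(np.uint8);b=R.copy();cv2.circle(b,(260,41),14,1,-1);print("post",zc(rr*b))
q=P[(hsv[...,0]>100)&(hsv[...,0]<125)&(hsv[...,1]>150)&(D>.05)&(D<.066)];q=q[np.hypot(q[:,0]-.49,q[:,1]-.035)<.12]
print(cv2.minAreaRect(np.r_[q[:,:2]].astype(np.float32)))
```

```text
grip (array([0.484 , 0.0654, 0.082 ]), array([0.4837, 0.0657, 0.0814]), 1851)
dial (array([0.4842, 0.0643, 0.0776]), array([0.4837, 0.0651, 0.079 ]), 4341)
(189.22183227539062, 87.07762145996094) 34.41107177734375
(189.1764678955078, 87.35294342041016) 38.66734313964844
z skirt 0.0767 z grip 0.082 panel 0.0621
button (array([nan, nan, nan]), array([nan, nan, nan]), 741)
post (array([nan, nan, nan]), array([nan, nan, nan]), 232)
((0.4943700432777405, 0.03747919946908951), (0.11491914093494415, 0.16870248317718506), 20.588348388671875)
```

Emit:
servo_tool:
  rows: [0.1,-0.08,0.05,0,0,-0.04,0.3,0.2,-0.16,0.15,0,0,-0.09,0.3,0.3,-0.24,0.25,0,0,-0.14,0.3,0.4,-0.32,0.35,0,0,-0.2,0.3,0.52,-0.4,0.45,0,0,-0.26,0.3,0.64,-0.5,0.55,0,0,-0.32,0.3,0.76,-0.6,0.65,0,0,-0.38,0.3,0.88,-0.69,0.75,0,0,-0.42,0.3,0.975,-0.762,0.8,0,0,-0.444,0.3,0.975,-0.762,0.8,0,0,-0.444,0.3]

```text
time: 7.65
position: [0.4837, 0.0655, 0.1508]
ee_rot: [[0.468, 0.884, -0.001], [0.884, -0.468, -0.0], [-0.0, -0.001, -1.0]]
contact_force: [-0.7, -0.5, 0.1]
gripper_width: 0.701
finger_force: 0.0
```

Run:
```python
from h import *
o=manip.get_obs();print({k:np.round(v,4).tolist() for k,v in o.items() if k in("time","joints","position","ee_rot","contact_force","gripper_width")})
im,d,P=cloud("wrist");np.savez("pics/w2.npz",im=im,P=P);cv2.imwrite("pics/w2.png",im)
```

```text
{'time': 7.65, 'joints': [0.0823, -0.2685, 1.935, 0.0, 1.476, 0.5689], 'position': [0.4837, 0.0655, 0.1508], 'ee_rot': [[0.4676, 0.8839, -0.0009], [0.8839, -0.4676, -0.0001], [-0.0005, -0.0008, -1.0]], 'contact_force': [-0.6962, -0.4768, 0.0867], 'gripper_width': 0.7005}
```

View pics/w2.png

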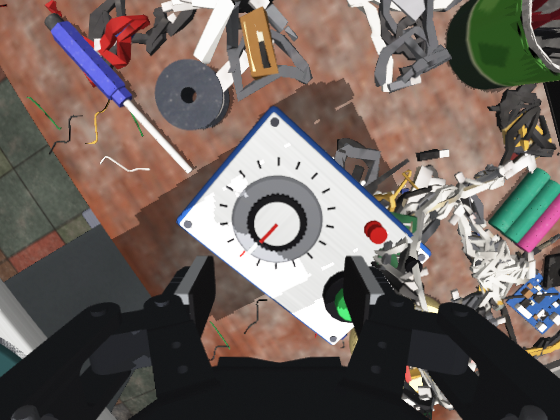

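The dial grip is at (277,224), centred between the fingers at columns 205 and 355. I check its centre again, and the fingertip height.

Run:
```python
from h import *
z=np.load("pics/w2.npz");P=z["P"];D=P[...,2]
a=np.zeros(D.shape,np.uint8);cv2.circle(a,(277,224),55,1,-1)
for lo in (.0705,.079):
    m=(a>0)&(D>lo)&(D<.09);q=P[m];print(np.round(np.median(q,0),4),np.round((np.percentile(q,1,0)+np.percentile(q,99,0))/2,4))
    (c,r)=cv2.minEnclosingCircle(q[:,:2].astype(np.float32));print(np.round(c,4),r)
print([(round(float(e),4),int(n)) for n,e in zip(*np.histogram(D[a>0],np.arange(.07,.09,.001)))])
f=P[250:340,150:420].reshape(-1,3);f=f[(f[:,2]>.12)]
R=manip.get_obs();t=(f-R["position"])@np.array(R["ee_rot"])
for s in (-1,1):
    k=t[np.sign(t[:,1])==s];print(s,"tip z",np.round(np.percentile(k[:,2],[50,90,98,99.8]),4),"y inner",np.round(np.percentile(abs(k[k[:,2]>-.03][:,1]),[1,50,99]),4))
```

```text
[0.4845 0.0683 0.0775] [0.4835 0.0664 0.0789]
[0.483  0.0657] 0.032401252537965775
[0.4838 0.0666 0.082 ] [0.4834 0.0661 0.0818]
[0.4839 0.0675] 0.022463323548436165
[(0.07, 0), (0.071, 0), (0.072, 4), (0.073, 25), (0.074, 131), (0.075, 482), (0.076, 1687), (0.077, 1160), (0.078, 124), (0.079, 26), (0.08, 205), (0.081, 1052), (0.082, 1188), (0.083, 215), (0.084, 2), (0.085, 0), (0.086, 0), (0.087, 0), (0.088, 0)]
-1 tip z [-0.0418 -0.0161 -0.0085 -0.0052] y inner [0.0284 0.029  0.042 ]
1 tip z [-0.0435 -0.0168 -0.0087 -0.0053] y inner [0.0307 0.0313 0.0442]
```

Emit:
servo_tool:
  rows: [0,0,0.1,0,0,0,0.3,0,0,0.25,0,0,0,0.3,0,0,0.4,0,0,0,0.3,0,0,0.55,0,0,0,0.3,0,0,0.65,0,0,0,0.3,0,0,0.72,0,0,0,0.3,0,0,0.75,0,0,0,0.3,0,0,0.75,0,0,0,0.3,0,0,0.75,0,0,0,0.4,0,0,0.75,0,0,0,0.4]
  squeeze: 60

```text
time: 8.95
position: [0.4837, 0.065, 0.0766]
ee_rot: [[0.468, 0.883, 0.001], [0.883, -0.468, 0.0], [0.0, 0.0, -1.0]]
contact_force: [0.6, 0.1, -0.0]
gripper_width: 0.603
finger_force: 0.0
```

Emit:
servo_tool:
  rows: [0,0,0,0,0,0,0.44,0,0,0,0,0,0,0.48,0,0,0,0,0,0,0.5,0,0,0,0,0,0,0.54,0,0,0,0,0,0,0.6,0,0,0,0,0,0,0.8,0,0,0,0,0,0,1,0,0,0,0,0,0,1,0,0,0,0,0,0,1,0,0,0,0,0,0,1]

```text
time: 10.2
position: [0.4827, 0.0656, 0.0763]
ee_rot: [[0.468, 0.884, -0.002], [0.884, -0.468, 0.001], [-0.0, -0.003, -1.0]]
contact_force: [-10.9, 5.1, 7.6]
gripper_width: 0.416
finger_force: 59.1
```

Emit:
servo_tool:
  rows: [0,-0.004,0,0,0,0,1,0,-0.008,0,0,0,0,1,0,-0.012,0,0,0,0,1,0,-0.012,0,0,0,0,1,0,-0.012,0,0,0,0,1,0,-0.012,0,0,0,0,1,0,-0.012,0,0,0,0,1,0,-0.012,0,0,0,0,1,0,-0.012,0,0,0,0,1,0,-0.012,0,0,0,0,1]

```text
time: 11.45
position: [0.4824, 0.0657, 0.0765]
ee_rot: [[0.468, 0.884, -0.0], [0.884, -0.468, 0.0], [0.0, -0.0, -1.0]]
contact_force: [-5.3, 3.5, 5.3]
gripper_width: 0.416
finger_force: 59.6
```

Run:
```python
from h import *
o=manip.get_obs();print({k:np.round(v,4).tolist() for k,v in o.items() if k in("time","joints","position","ft_torque","contact_force","gripper_width")})
im,d,P=cloud("wrist");np.savez("pics/w3.npz",im=im,P=P);cv2.imwrite("pics/w3.png",cv2.resize(im[120:360,160:400],None,fx=2.4,fy=2.4))
```

```text
{'time': 11.45, 'joints': [0.0827, -0.2177, 2.0177, 0.0004, 1.3418, 0.5701], 'position': [0.4824, 0.0657, 0.0765], 'contact_force': [-5.3253, 3.5141, 5.2966], 'ft_torque': [0.4991, 0.9026, -0.0224], 'gripper_width': 0.4158}
```

View pics/w3.png

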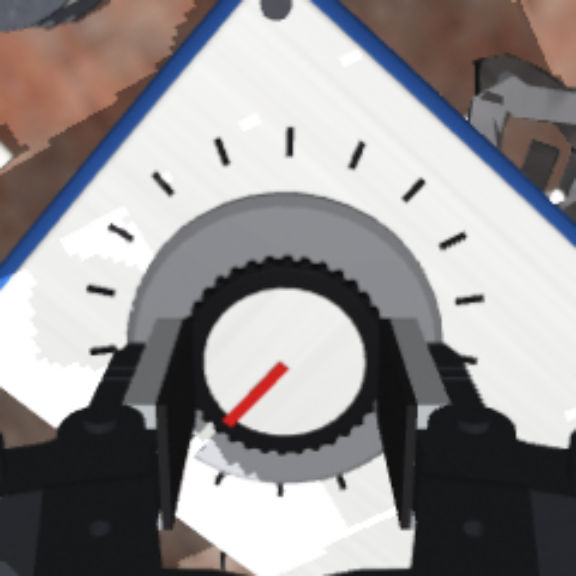

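Emit:
servo_tool:
  rows: [0,-0.006,0.003,0,0,0,1,0,-0.013,0.007,0,0,0,1,0,-0.013,0.011,0,0,0,1,0,-0.013,0.015,0,0,0,1,0,-0.013,0.019,0,0,0,1,0,-0.013,0.02,0,0,0,1,0,-0.013,0.02,0,0,0,1,0,-0.013,0.02,0,0,0,1,0,-0.013,0.02,0,0,0,1,0,-0.013,0.02,0,0,0,1]

```text
time: 12.75
position: [0.4823, 0.0659, 0.0758]
ee_rot: [[0.469, 0.883, 0.002], [0.883, -0.469, -0.0], [0.001, 0.002, -1.0]]
contact_force: [-3.3, -1.6, 14.4]
gripper_width: 0.417
finger_force: 61.0
```

Emit:
servo_tool:
  rows: [0,0,0.003,0,0,0,1,0,0,0.006,0,0,0,1,0,0,0.009,0,0,0,1,0,0,0.012,0,0,0,1,0,0,0.014,0,0,0,1,0,0,0.016,0,0,0,1,0,0,0.016,0,0,0,1,0,0,0.016,0,0,0,1,0,0,0.016,0,0,0,1,0,0,0.016,0,0,0,1]

```text
time: 14.0
position: [0.4824, 0.0659, 0.0747]
ee_rot: [[0.469, 0.883, 0.003], [0.883, -0.469, -0.0], [0.001, 0.003, -1.0]]
contact_force: [-6.1, -1.3, 20.9]
gripper_width: 0.419
finger_force: 61.8
```

Run:
```python
from h import *
for i in range(4):
    o=manip.get_obs();print({k:np.round(v,4).tolist() for k,v in o.items() if k in("time","position","ft_torque","contact_force")})
    if i<3: vision.capture("wrist")
```

```text
{'time': 14.0, 'position': [0.4824, 0.0659, 0.0747], 'contact_force': [-6.1374, -1.2542, 20.8729], 'ft_torque': [-0.3478, 1.0802, 0.0583]}
{'time': 14.05, 'position': [0.4824, 0.0659, 0.0747], 'contact_force': [-6.0025, -1.8619, 21.6421], 'ft_torque': [-0.3075, 1.047, 0.0167]}
{'time': 14.1, 'position': [0.4824, 0.0659, 0.0747], 'contact_force': [-6.0142, -1.7077, 20.341], 'ft_torque': [-0.3057, 1.0267, -0.0194]}
{'time': 14.15, 'position': [0.4824, 0.0659, 0.0747], 'contact_force': [-5.9994, -2.0031, 20.6957], 'ft_torque': [-0.3936, 0.9874, 0.0122]}
```

Emit:
servo_tool:
  rows: [0,0,0,0,0,0.03,1,0,0,0,0,0,0.09,1,0,0,0,0,0,0.15,1,0,0,0,0,0,0.21,1,0,0,0,0,0,0.27,1,0,0,0,0,0,0.33,1,0,0,0,0,0,0.38,1,0,0,0,0,0,0.42,1,0,0,0,0,0,0.444,1,0,0,0,0,0,0.444,1]

```text
time: 15.4
position: [0.482, 0.0663, 0.0745]
ee_rot: [[0.927, 0.376, 0.002], [0.376, -0.927, 0.0], [0.002, 0.0, -1.0]]
contact_force: [-8.1, 0.9, 19.7]
gripper_width: 0.415
finger_force: 61.7
```

Run:
```python
from h import *
o=manip.get_obs();print({k:np.round(v,4).tolist() for k,v in o.items() if k in("time","position","ee_rot","ft_torque","contact_force")})
im,d,P=cloud("wrist");cv2.imwrite("pics/w4.png",cv2.resize(im[120:360,160:400],None,fx=1.6,fy=1.6))
```

```text
{'time': 15.4, 'position': [0.482, 0.0663, 0.0745], 'ee_rot': [[0.9267, 0.3757, 0.0018], [0.3757, -0.9267, 0.0004], [0.0018, 0.0003, -1.0]], 'contact_force': [-8.0604, 0.9426, 19.6747], 'ft_torque': [0.2859, 1.2761, -0.0132]}
```

View pics/w4.png

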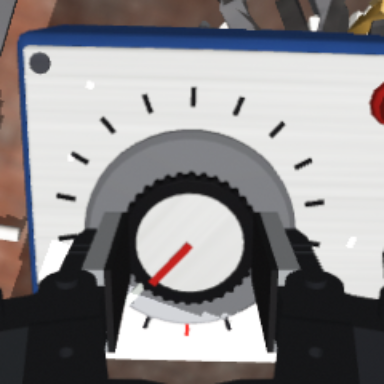

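The pointer has turned with the gripper: two clicks. Force has eased to 19.7 N, so I add a hair of push and continue.

Emit:
servo_tool:
  rows: [0,0,0.004,0,0,0.03,1,0,0,0.004,0,0,0.09,1,0,0,0.004,0,0,0.15,1,0,0,0.004,0,0,0.21,1,0,0,0.004,0,0,0.27,1,0,0,0.004,0,0,0.33,1,0,0,0.004,0,0,0.38,1,0,0,0.004,0,0,0.42,1,0,0,0.004,0,0,0.444,1,0,0,0.004,0,0,0.444,1]

```text
time: 16.7
position: [0.482, 0.0668, 0.0742]
ee_rot: [[0.952, -0.307, 0.002], [-0.307, -0.952, 0.001], [0.001, -0.002, -1.0]]
contact_force: [-8.6, 6.6, 22.0]
gripper_width: 0.415
finger_force: 61.9
```

Run:
```python
from h import *
o=manip.get_obs();print({k:np.round(v,4).tolist() for k,v in o.items() if k in("time","position","ee_rot","ft_torque","contact_force")})
im,d,P=cloud("wrist");cv2.imwrite("pics/w5.png",cv2.resize(im[120:360,160:400],None,fx=1.6,fy=1.6))
```

```text
{'time': 16.7, 'position': [0.482, 0.0668, 0.0742], 'ee_rot': [[0.9517, -0.3071, 0.0017], [-0.3071, -0.9517, 0.0015], [0.0012, -0.0019, -1.0]], 'contact_force': [-8.5665, 6.591, 21.9891], 'ft_torque': [0.997, 1.635, 0.0048]}
```

View pics/w5.png

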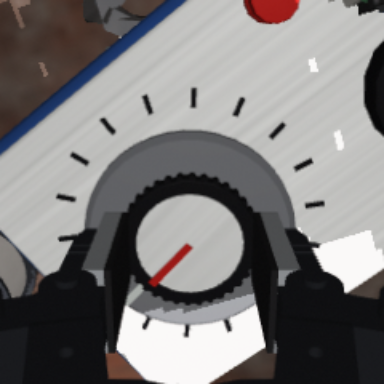

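Emit:
servo_tool:
  rows: [0,0,-0.005,0,0,0,1,0,0,-0.012,0,0,0,1,0,0,-0.018,0,0,0,1,0,0,-0.025,0,0,0,1,0,0,-0.03,0,0,0,1,0,0,-0.036,0,0,0,1,0,0,-0.042,0,0,0,1,0,0,-0.045,0,0,0,1,0,0,-0.045,0,0,0,1,0,0,-0.045,0,0,0,1]

```text
time: 18.0
position: [0.4816, 0.0668, 0.077]
ee_rot: [[0.952, -0.306, 0.001], [-0.306, -0.952, 0.002], [0.0, -0.002, -1.0]]
contact_force: [-0.6, 8.0, 3.0]
gripper_width: 0.419
finger_force: 59.8
```

Emit:
servo_tool:
  rows: [0,0,0,0,0,0,0.5,0,0,0,0,0,0,0.4,0,0,0,0,0,0,0.3,0,0,-0.02,0,0,0,0.3,0,0,-0.08,0,0,0,0.3,0,0,-0.18,0,0,0,0.3,0,0,-0.3,0,0,0,0.3,0,0,-0.4,0,0,0,0.3,0,0,-0.48,0,0,0,0.3,0,0,-0.5,0,0,0,0.3]

```text
time: 19.25
position: [0.4816, 0.0661, 0.1275]
ee_rot: [[0.952, -0.307, 0.001], [-0.307, -0.952, 0.0], [0.001, -0.0, -1.0]]
contact_force: [-0.1, 0.1, -0.5]
gripper_width: 0.696
finger_force: 0.0
```

Run:
```python
from h import *
o=manip.get_obs();print({k:np.round(v,4).tolist() for k,v in o.items() if k in("time","joints","position","ee_rot","contact_force")})
im,d,P=cloud("wrist");np.savez("pics/w6.npz",im=im,P=P);cv2.imwrite("pics/w6.png",im)
```

```text
{'time': 19.25, 'joints': [0.084, -0.2604, 1.967, 0.0, 1.4343, 1.9664], 'position': [0.4816, 0.0661, 0.1275], 'ee_rot': [[0.9518, -0.3066, 0.0008], [-0.3066, -0.9518, 0.0001], [0.0007, -0.0003, -1.0]], 'contact_force': [-0.0659, 0.0763, -0.4679]}
```

View pics/w6.png

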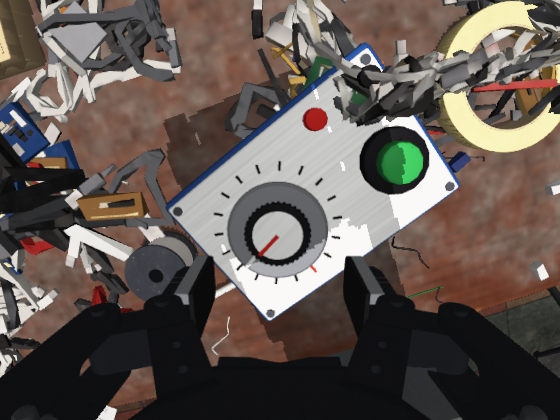

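The pointer now sits about four ticks (80°) clockwise of the red mark at (313,268), and the dial is free. Next I locate the button at (402,162).

Run:
```python
from h import *
z=np.load("pics/w6.npz");im=z["im"];P=z["P"];D=P[...,2]
hsv=cv2.cvtColor(im,cv2.COLOR_BGR2HSV)
a=np.zeros(D.shape,np.uint8);cv2.circle(a,(402,162),32,1,-1)
g=(a>0)&(hsv[...,0]>45)&(hsv[...,0]<85)&(hsv[...,1]>100)&np.isfinite(D)
q=P[g];top=q[q[:,2]>np.median(q[:,2])-.003];print("button",len(top),np.round(np.median(top,0),4),cv2.minEnclosingCircle(top[:,:2].astype(np.float32)))
o=manip.get_obs();R=np.array(o["ee_rot"]);b=np.array([.504,-.0165,.082]);
print("cam in tool",np.round((vision.camera_info("wrist")["pose"][:3,3]-o["position"])@R,3))
k=P.reshape(-1,3);k=np.r_[k,np.load("pics/scene.npz")["P"].reshape(-1,3)];k=k[np.isfinite(k[:,0])]
t=(k-b)@R;
for r0,r1 in((0,.02),(.02,.035),(.035,.05),(.05,.07),(.07,.1)):
    s=t[(np.hypot(t[:,0],t[:,1])>r0)&(np.hypot(t[:,0],t[:,1])<r1)];s=s[(s[:,2]>-.04)];i=s[:,2]<np.percentile(s[:,2],1);print(r0,"highest z",.082-s[:,2].min(),np.round(s[i].mean(0),3))
for bb in (b,np.median(top,0)): print("shift",np.round((bb-o["position"])@R,4))
c=np.zeros(D.shape,np.uint8);cv2.circle(c,(278,233),50,1,-1)
print("skirt/grip z",np.median(D[(c>0)&(D>.0705)&(D<.0785)]),np.median(D[(c>0)&(D>.079)]))
```

```text
button 1489 [ 0.5045 -0.0153  0.0839] ((0.5038146376609802, -0.015872258692979813), 0.013041753321886063)
cam in tool [ 0.069  0.001 -0.143]
0 highest z 0.0863897770072801 [-0.001 -0.002 -0.004]
0.02 highest z 0.10116454407292104 [ 0.031 -0.012 -0.017]
0.035 highest z 0.10304240663607311 [ 0.039 -0.002 -0.019]
0.05 highest z 0.09392207700479155 [ 0.016 -0.027 -0.003]
0.07 highest z 0.08430741397289947 [-0.045 -0.073 -0.001]
shift [0.0467 0.0718 0.0453]
shift [0.0468 0.0705 0.0434]
skirt/grip z 0.0767238992624863 0.08201272293648498
```

Emit:
servo_tool:
  rows: [0.06,0.1,0,0,0,0,1,0.14,0.22,0,0,0,0,1,0.23,0.36,0,0,0,0,1,0.32,0.5,0,0,0,0,1,0.4,0.62,0,0,0,0,1,0.465,0.71,0.05,0,0,0,1,0.465,0.71,0.15,0,0,0,1,0.465,0.71,0.25,0,0,0,1,0.465,0.71,0.33,0,0,0,1,0.465,0.71,0.33,0,0,0,1]

```text
time: 20.55
position: [0.5035, -0.0154, 0.093]
ee_rot: [[0.952, -0.306, -0.001], [-0.306, -0.952, 0.0], [-0.001, 0.0, -1.0]]
contact_force: [-0.5, 0.2, -0.3]
gripper_width: -0.0
finger_force: 0.0
```

Emit:
servo_tool:
  rows: [0,0,0.03,0,0,0,1,0,0,0.07,0,0,0,1,0,0,0.1,0,0,0,1,0,0,0.12,0,0,0,1,0,0,0.14,0,0,0,1,0,0,0.15,0,0,0,1,0,0,0.16,0,0,0,1,0,0,0.17,0,0,0,1,0,0,0.17,0,0,0,1,0,0,0.17,0,0,0,1]

```text
time: 21.8
position: [0.504, -0.0157, 0.0778]
ee_rot: [[0.952, -0.307, 0.0], [-0.307, -0.952, -0.0], [0.0, -0.0, -1.0]]
contact_force: [-8.0, 1.2, 15.4]
gripper_width: 0.002
finger_force: 7.5
```

Emit:
servo_tool:
  rows: [0,0,0.004,0,0,0,1,0,0,0.008,0,0,0,1,0,0,0.008,0,0,0,1,0,0,0.008,0,0,0,1,0,0,0.008,0,0,0,1,0,0,0.008,0,0,0,1,0,0,0.008,0,0,0,1,0,0,0.008,0,0,0,1,0,0,0.008,0,0,0,1,0,0,0.008,0,0,0,1]

```text
time: 23.05
position: [0.5041, -0.0157, 0.0777]
ee_rot: [[0.952, -0.307, 0.001], [-0.307, -0.952, -0.0], [0.001, -0.0, -1.0]]
contact_force: [-12.8, 1.0, 23.0]
gripper_width: 0.004
finger_force: 11.3
```

Emit:
servo_tool:
  rows: [0,0,-0.03,0,0,0,1,0,0,-0.08,0,0,0,1,0,0,-0.16,0,0,0,1,0,0,-0.26,0,0,0,1,0,0,-0.38,0,0,0,1,0,0,-0.52,0,0,0,1,0,0,-0.66,0,0,0,1,0,0,-0.78,0,0,0,1,0,0,-0.88,0,0,0,1,0,0,-0.9,0,0,0,1]

```text
time: 24.3
position: [0.5041, -0.0157, 0.1667]
ee_rot: [[0.952, -0.307, 0.001], [-0.307, -0.952, -0.0], [0.001, -0.0, -1.0]]
contact_force: [-0.7, -0.1, 0.5]
gripper_width: 0.001
finger_force: 0.0
```

Run:
```python
from h import *
im,d,P=cloud("wrist");cv2.imwrite("pics/w7.png",im)
print(np.round(manip.get_obs()["contact_force"],2))
```

```text
[-0.33  0.13  0.25]
```

View pics/w7.png

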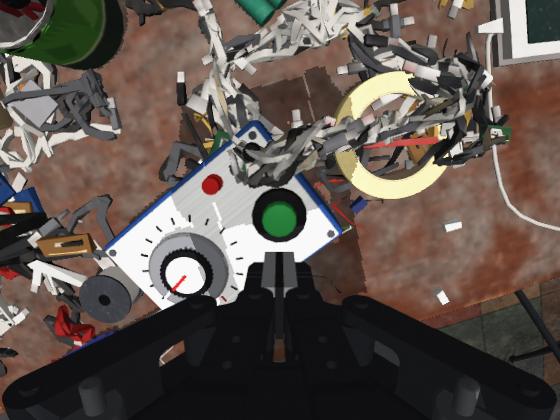

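The button hit a hard stop: 23 N with no further travel. It is up again at (279,215), and the dial pointer is unchanged. I hand in.

```bash
python3 -c "
from workcell import manip
print(manip.hand_in())"
```

```text
the job is handed in; nothing more can be done
None
```

The job is handed in at about 24 s: the dial was turned 80° (four clicks) clockwise at 20–22 N, short of its 28 N bottom stop, and sprang back to its rest height; the green button was then pressed to its stop and released, and the tape, spool and screwdriver were not touched.

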